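# Clear the board stand, flip its kickstand down and hold the board upright

## Robot

A 6-joint arm with a two-finger parallel gripper is mounted at the origin on the work surface. World frame = base frame: x ahead of the robot, y to its left, z up, the work surface at z = 0. Lengths are in m, angles in degrees, forces in N, time in s.
With the tool pointing down it reaches from about 0.25 to 0.725 m from the base axis. Payload 9.7 kg.
Tool frame: the origin (TCP) lies midway between the tips of the shut fingers; the grasp point (between the pads) lies 19 mm behind it; z points along the fingers, y is the line along which they close (so a half turn about z gives the same grasp; the last joint's range is limited). The gripper opens to 85 mm and grips with 20 to 120 N. Pads are 22 mm wide; open, the fingers measure 114 mm over their backs; the gripper's body (76 mm by 85 mm) begins 54 mm behind the grasp point. The pads swing forward as they close: fully open they stand 13 mm farther back than shut.
Start: joints at [72.021, 4.979, 10.078, 95.1, 0, 90], TCP at [0.17, 0.523, 0.231] pointing down, gripper open.
Joint ranges: [-179.16, 179.16], [-48.56, 103.87], [-65.8, 70.77], [-126.05, 130.52], [-82.76, 87.17], [-180, 180]. Speed limits (degrees/s): [127.2, 127.2, 147.25, 180, 180, 180].

## Interface

Orientations are given as [roll, pitch, yaw] about the fixed x, y, z axes, in that order (R = Rz(yaw) Ry(pitch) Rx(roll)).
In Python, from workcell import * gives the robot as it stands.
- The arm moves only by the tool servo_tool, never from a script. Its argument "moves" is a list of rows, each a list of 4 numbers: the shift along the world's x, y, z in cm, then the turn about the world's z in rad. A call has 1 to 20 rows; each row is the pose to reach, as a shift and turn from the pose commanded when the call began; what a row does not reach only later rows make up. A row lasts 1/12 s, in which the tool goes at most 41.7 mm and 7.16 degrees, less where a joint would pass 70% of its speed; a pose out of reach is approached as far as the arm can. A call with a gripper value outside its range is refused whole. "claw" is the closure, from 0 (fully open) to 1 (shut), set as the call begins (left out, the last holds). The fingers move at their own pace and stop on an object; "force" is the grip in N (left out, the last holds). Time passes only in rows, so rows that repeat a pose let the fingers close. It gives the time, the measured TCP pose, the force, the opening and the grip force at its end, in the units of the state.
- get_obs(): the state, without advancing time (a new reading comes with each control period).
- camera(name): name is "side" or "top"; returns the picture (384x512x3 uint8, red, green, blue); there is no depth.
- get_calibration(name): a dict with "fx", "fy", "cx", "cy" (pixels), "k1" (the pictures are not rectified: a ray, as slopes to the right and down, at radius r is drawn at 1 + k1 r^2 times it, then the intrinsics apply), "rvec" (rotation vector, rad) and "tvec" (3), from world to camera coordinates, as OpenCV has them. Camera axes: x right, y down, z forward; pixel columns grow to the right and rows downward; lengths in m; the calibration is good to about 2 mm. A picture is of the moment at which its call begins. get_calibration takes no time and is no camera call.
- job_done(): hands the job in; it is judged then, once.
The state is a dict: "time": time; "q": joint angles; "qd": joint speeds; "joint_efforts": joint torques, N m; "ee_pos": TCP position; "tcp_rot": TCP orientation; "wrist_force": force on the tool from outside, world axes, zero at the start; "torque": the same for the moment, N m; "opening": finger opening in m; "grasp_force": force on a finger pad.
Only numpy, scipy, OpenCV 4.12 (cv2) and the standard library are available. Lean on these libraries where they do the work, as an engineer would, in place of code of your own. Each camera call takes 0.05 s, during which the arm holds its last target. There are 200 camera calls.

## Task

Get this circuit board up for probing, without disturbing the other things on the bench: first clear the two loose brass standoffs off the stand's base plate, laying each one down in the tray that already holds standoffs of its own length, in line with them, and letting it go. Then, with the board's frame still leaning back, flip the kickstand over its centre so that it drops fully down to its stop. After that take the frame by its top bar, swing it upright and finish still holding it there, because it tips back if released.

Things in the scene. Friction and masses are not known exactly. Their poses are not given: they have to be found in the camera images.
- stand: board stand fixed to the bench: dark steel base plate 8 mm thick carrying a hinged frame with a circuit board. Origin on the bench under the hinge; the plate spans x -125..130, y -135..100 mm in its own axes. x points away from the robot (the way the frame leans back; yaw within 0.2 rad), y along the hinge. Two rest posts at x 100, y +-55 mm, 86 mm high
- frame_hinge (a point): middle of the frame's hinge line (along the stand's y), 30 mm above the bench, straight above the stand's origin
- frame (a joint): lean of the frame, rad: 0 upright, positive leaning back (stand +x); starts on its rest at 0.6 and drops back there if let go. 0.9 kg, under 4 N at the bar lifts it. Frame 156 mm wide, 157 mm tall above the hinge, 10 mm thick, transformer on its back. With the kickstand down its foot meets the base plate when the frame is 0.02 to 0.03 past upright (negative)
- top_bar: the round steel grip along the top of the frame, 12 mm in diameter, 92 mm long along the stand's y, turning freely between two 8 mm posts at y +-50 mm; origin at its middle, on its axis, 35 mm above the frame's top edge
- bar_mid (a point): middle of the top bar, on its axis, 190 mm from the frame's hinge line (220 mm above the bench when upright)
- hub (a point): centre of the kickstand's pivot (axis along the stand's y), beside the frame's right edge seen from the robot (stand y -96 mm), 75 mm from the frame's hinge line along the frame
- kick (a joint): kickstand angle about the hub relative to the frame, rad: 0 folded (start), pointing up 0.15 rad behind the frame's own line; grows as its free end swings over the top towards the robot and down to the stop at 2.65 (fully down). Its weight keeps it folded up to the dead point (leg straight up, about 0.75 with the frame on its rest); past it, it falls to the stop. Under 1 N at the foot moves it
- kick_foot (a point): middle of the kickstand's foot: a round steel cross-pin 12 mm in diameter, sticking 31 mm sideways (stand -y) from the free end of the flat leg, 111 mm from the hub; the leg, 10 x 6 mm, lies on the stand's +y side of the pin
- long_standoff: loose hexagonal brass standoff, 14 mm across flats, 65 mm long, lying on the base plate (8 mm high) in front of the frame; origin at its centre, x along its length. About 70 g
- short_standoff: as the long one but 42 mm long, about 45 g; which of the two lies to the right or left varies
- long_tray: fixed grey plastic tray, 100 (x) x 140 (y) mm outside, rim 14 mm high, walls and floor 4 mm thick, origin under its centre; two 65 mm standoffs are fixed in it, lying along its x at y -55 and -34 mm; the rest, y -20 to 66 mm, is free for the loose one (lay it along x near y 24 mm)
- short_tray: the same tray with two 42 mm standoffs; one tray is to the left, the other to the right of the stand, which is which varies
- screwdriver: bystander: a screwdriver lying on the bench, origin under its middle
- solder_spool: bystander: a solder spool, 60 mm across, 48 mm high, origin at its underside
- flux_jar: bystander: a small jar, 50 mm across, 50 mm high, origin at its underside
- parts_box: bystander: an open cardboard parts box, 80 x 110 x 35 mm, origin at its underside
- multimeter: bystander: a hand multimeter lying flat, 140 x 72 x 34 mm, origin at its underside
- pliers: bystander: a pair of pliers lying flat, about 155 mm long, 12 mm high, origin under its middle

How it is judged:
By the outcome, as a careful person would: the job done as asked, in the order asked, and still so for the second after the job is handed in, while the arm keeps its last pose, push and grip.
It also fails if it takes over 72 s, if anything falls off the work surface, if the arm or the gripper's body presses on something with over 40 N, if the wrist force passes 120 N, or if a joint passes its speed limit or range.

## Working session

There is one attempt and no reset: what is moved stays moved. The work goes in short steps, Python scripts to look and compute and a tool call to move; the robot and the scene stay as the last step left them, time stands still between calls to the robot, and variables do not carry over. Pictures are saved under pics/ and viewed, at most 10 in all, crops included, and the job is handed in when it is done.

Besides the shell and the picture viewer there is one more tool, called after "Emit:" by a JSON object that holds its "api" and its "payload". servo_tool: Moves the arm, as the interface text tells. Its arguments: {"type":"object","properties":{"moves":{"type":"array","items":{"type":"array","items":{"type":"number"}}},"claw":{"type":"number"},"force":{"type":"number"}},"required":["moves"]}

```bash
mkdir -p pics; cat > h.py <<'E'
from workcell import *
import numpy as np, cv2
def snap(n,f):
    im=camera(n); cv2.imwrite('pics/'+f+'_raw.png',im[:,:,::-1]); return im
def crop(f,x0,y0,w,h,s,out):
    im=cv2.imread('pics/'+f+'_raw.png')[y0:y0+h,x0:x0+w]; cv2.imwrite('pics/'+out,cv2.resize(im,None,fx=s,fy=s,interpolation=cv2.INTER_CUBIC))
def cam(n):
    c=get_calibration(n); R=cv2.Rodrigues(np.array(c['rvec'],float))[0]; t=np.array(c['tvec'],float).ravel(); return c,R,t
def ray(n,uv):
    c,R,t=cam(n); d=np.array([(uv[0]-c['cx'])/c['fx'],(uv[1]-c['cy'])/c['fy']]); p=d.copy()
    for _ in range(30): p=d/(1+c['k1']*(p@p))
    v=R.T@np.array([p[0],p[1],1]); return -R.T@t, v/np.linalg.norm(v)
def atz(n,uv,z):
    o,v=ray(n,uv); return o+v*(z-o[2])/v[2]
def tri(a,b):
    o1,v1=ray('top',a);o2,v2=ray('side',b)
    s=np.linalg.lstsq(np.c_[v1,-v2],o2-o1,rcond=None)[0]; p=o1+s[0]*v1;q=o2+s[1]*v2
    return (p+q)/2,np.linalg.norm(p-q)
def proj(n,P):
    c,R,t=cam(n); X=R@np.array(P)+t; p=X[:2]/X[2]; p=p*(1+c['k1']*(p@p)); return np.array([c['fx']*p[0]+c['cx'],c['fy']*p[1]+c['cy']])
E
python3 - <<'E'
from h import *
np.set_printoptions(precision=3,suppress=True)
a=snap('top','t0');b=snap('side','s0')
crop('t0',0,0,512,384,1.56,'t0.png');crop('s0',0,0,512,384,1.56,'s0.png')
for n in('top','side'): print(n,get_calibration(n),ray(n,(256,192)))
print(get_obs())
E
```

```text
top {'fx': 450.32403970779995, 'fy': 450.32403970779995, 'cx': 254.96221380794302, 'cy': 196.05356457386418, 'k1': 0.05681661863586395, 'rvec': array([ 2.095, -2.144,  0.213]), 'tvec': array([-0.045,  0.629,  1.224])} (array([ 0.376, -0.052,  1.323]), array([ 0.204, -0.009, -0.979]))
side {'fx': 482.1347687141262, 'fy': 482.1347687141262, 'cx': 257.0218302497831, 'cy': 189.5497610912745, 'k1': -0.20655866923577168, 'rvec': array([ 2.223, -0.052,  0.053]), 'tvec': array([-0.623,  0.102,  1.505])} (array([ 0.538, -1.166,  1.008]), array([ 0.055,  0.789, -0.611]))
{'time': 0.1, 'q': array([72.022,  5.009, 10.039, 95.099,  0.001, 89.999]), 'qd': array([-0.048, -0.057,  0.144,  0.049, -0.178, -0.068]), 'joint_efforts': array([  0.   , -52.156,  46.565,   0.016,  -0.   ,   0.   ]), 'ee_pos': array([0.17 , 0.523, 0.231]), 'tcp_rot': array([-179.93 ,   -0.001,  162.023]), 'wrist_force': array([ 0.099,  0.309, -0.172]), 'torque': array([-0.066, -0.02 , -0.001]), 'grasp_force': 0.0, 'opening': 0.08519805472058475}
```

View pics/t0.png

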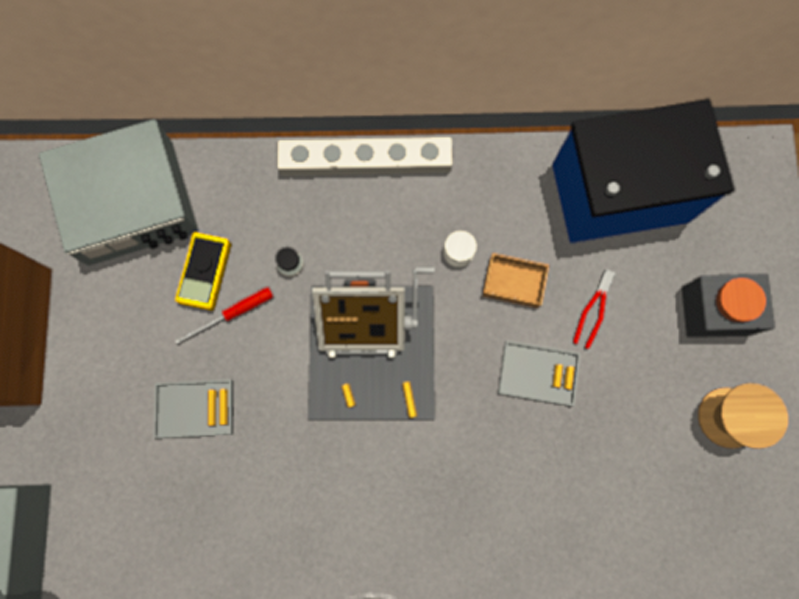

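View pics/s0.png

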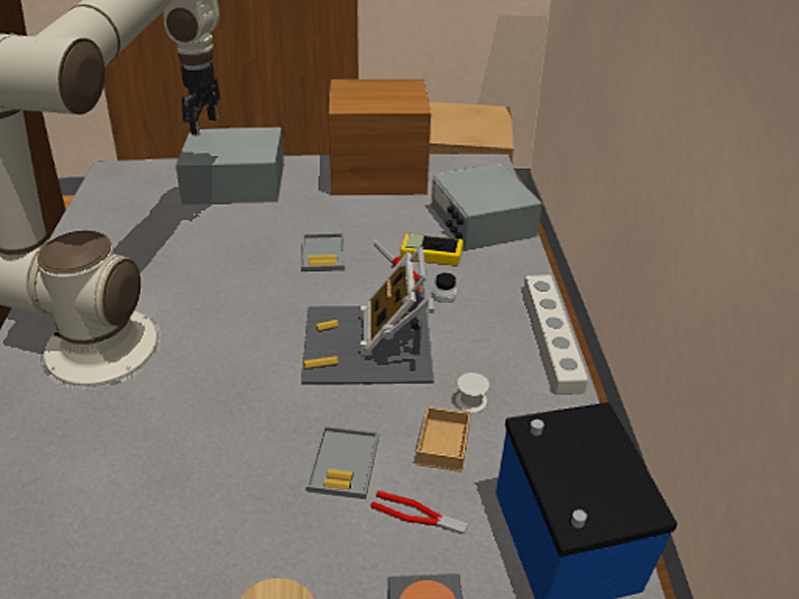

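The top view shows the stand mid-picture: short standoff at (348,395)/1.56 px, long at (410,399), long tray on the left (195,410), short tray on the right (538,375). The kickstand pin is at about (425,270) and the bar at (358,276). The side view agrees.

```bash
python3 - <<'E'
from h import *
np.set_printoptions(precision=4,suppress=True)
for n,f in(('top','t0'),('side','s0')):
    im=cv2.imread(f'pics/{f}_raw.png'); hsv=cv2.cvtColor(im,cv2.COLOR_BGR2HSV)
    m=cv2.inRange(hsv,(17,150,90),(26,255,255))
    k,l,s,c=cv2.connectedComponentsWithStats(m)
    for i in range(1,k):
        if 15<s[i,4]<600:
            p=np.argwhere(l==i)[:,::-1].astype(np.float32); r=cv2.minAreaRect(p)
            bx=cv2.boxPoints(r); e=[(bx[j]+bx[(j+1)%4])/2 for j in range(4)]
            w=[atz(n,q,0.02) for q in e]; L=[w[0]-w[2],w[1]-w[3]]; L=max(L,key=np.linalg.norm)
            print(n,c[i],s[i,4],r[1],'center',atz(n,c[i],0.02)[:2],'len',np.linalg.norm(L),'ang',np.degrees(np.arctan2(L[1],L[0])))
crop('t0',190,160,104,78,7.6,'t0c.png');crop('s0',185,150,104,78,7.6,'s0c.png')
E
```

```text
top [131.009  175.7922] 332 (25.90741729736328, 47.742942810058594) center [0.7057 0.306 ] len 0.14386116886827677 ang -12.68835194816846
top [328.5    179.2273] 22 (3.545274257659912, 8.797531127929688) center [ 0.6818 -0.2793] len 0.027005943241542634 ang -25.45105569697881
top [333.25   188.0625] 16 (3.0, 10.0) center [ 0.6547 -0.2918] len 0.030280610840635828 ang -3.2780085064868985
top [323.   185.75] 16 (6.864064693450928, 2.7456259727478027) center [ 0.6624 -0.262 ] len 0.02018185990239042 ang 76.9775268139899
top [218.9848 204.0909] 66 (3.0, 20.0) center [0.6143 0.0465] len 0.05872384181415189 ang -91.34150860509428
top [357.1746 240.619 ] 63 (4.526786804199219, 13.30875301361084) center [ 0.498  -0.3515] len 0.03857291078231842 ang -9.162793897481288
top [364.5205 241.7945] 73 (14.0, 5.0) center [ 0.4942 -0.3724] len 0.040334848418409314 ang -4.2191295298976526
top [261.9652 255.9739] 115 (22.553354263305664, 5.0990190505981445) center [ 0.4601 -0.0758] len 0.06419920370235058 ang 9.877864043950732
top [222.9041 253.1644] 73 (14.546475410461426, 5.0596442222595215) center [0
[... 906 characters left out ...]
6548 0.3077] len 0.07140954380727758 ang 107.03666665544048
side [283.8177 163.7685] 203 (16.0, 25.0) center [0.7375 0.2741] len 0.1052213553699625 ang 84.18958279206072
side [206.2233 166.3786] 103 (5.0, 17.0) center [0.4563 0.2656] len 0.061235810959756096 ang -1.8344428272002016
side [209.2    208.0727] 55 (4.123105525970459, 12.611852645874023) center [0.4722 0.03  ] len 0.04149256529227224 ang 20.026724410841496
side [204.7979 231.8617] 94 (4.3614020347595215, 20.617538452148438) center [ 0.4611 -0.0827] len 0.06250937683621141 ang 9.58553434579331
side [216.5597 306.8679] 159 (16.404876708984375, 11.030865669250488) center [ 0.4984 -0.3715] len 0.04290437573281157 ang 168.0175140696106
```

View pics/t0c.png

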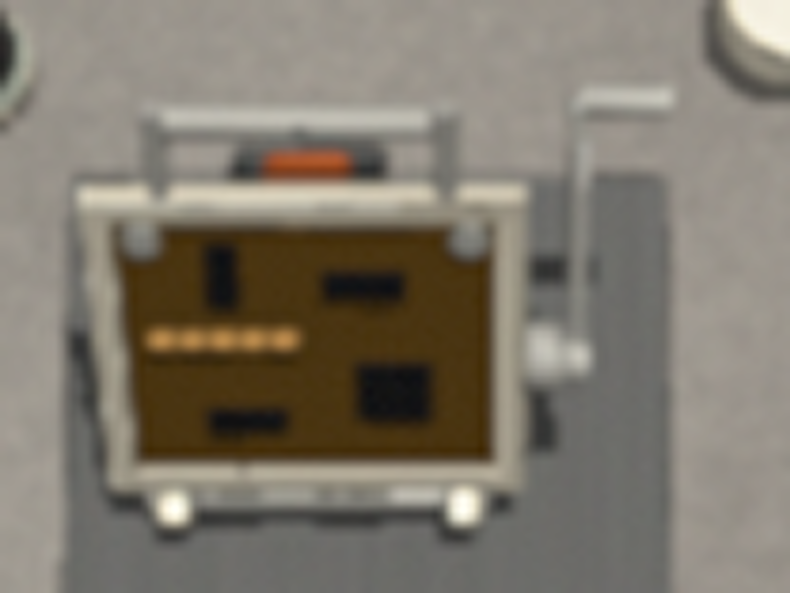

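View pics/s0c.png

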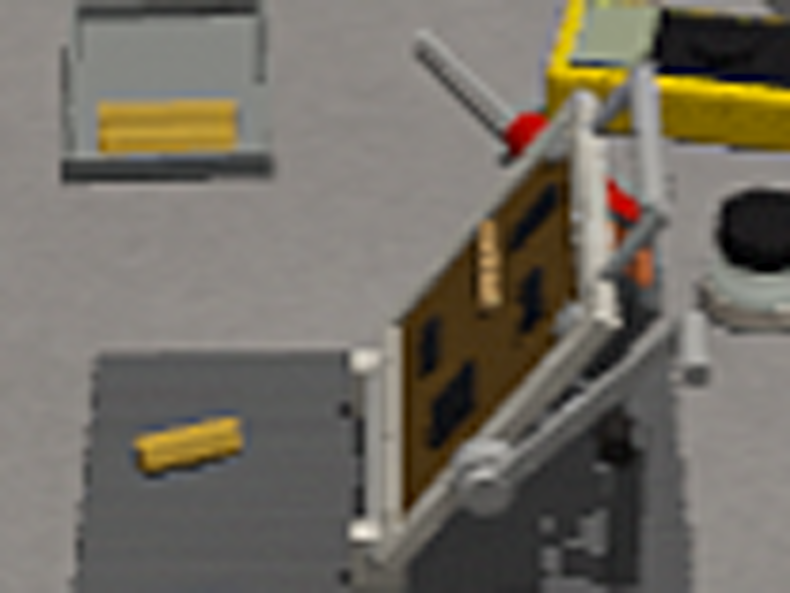

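Crop positions: top bar ends (162,120) and (432,125), pin (580,98)–(670,98). In the side crop the bar ends are (642,85) and (652,212), and the pin runs (690,318)–(697,372).

```bash
python3 - <<'E'
from h import *
np.set_printoptions(precision=4,suppress=True)
T=lambda x,y:((x+.5)/7.6-.5+190,(y+.5)/7.6-.5+160)
S=lambda x,y:((x+.5)/7.6-.5+185,(y+.5)/7.6-.5+150)
for n,a,b in(('barL',T(165,120),S(642,90)),('barR',T(432,125),S(652,208)),('barmid',T(298,122),S(648,147)),('pinL',T(582,98),S(692,322)),('pinR',T(668,98),S(697,372)),('pinmid',T(627,98),S(694,346)),
 ('hub',T(575,356),S(485,475))):
    print(n,*tri(a,b))
F=lambda x,y:((x+.5)/1.56-.5,(y+.5)/1.56-.5)
for q in((309,419),(434,420),(433,286)): print('plate top',atz('top',F(*q),.008))
for q in((304,307),(301,384),(433,383)): print('plate side',atz('side',F(*q),.008))
print('knobs',atz('top',T(172,508),.03),atz('top',T(463,508),.03), atz('side',S(365,360),.03),atz('side',S(365,530),.03))
# side/top triang of standoffs
print('short',tri((222.9041,253.1644),(209.2,208.07)),'long',tri((261.9652,255.97),(204.798,231.86)))
print('trayL',tri((139.1,260.75),(206.22,166.38)),'trayS',tri((360.85,241.2),(216.56,306.87)))
# tray outlines
print('ltray top',[atz('top',F(*q),.014)[:2] for q in((157,383),(231,381),(232,437),(157,438))])
print('stray top',[atz('top',F(*q),.014)[:2] for q in((504,344),(578,354),(573,405),(500,396))])
E
```

```text
barL [0.6613 0.0538 0.1808] 0.0006522493381779532
barR [ 0.6567 -0.0377  0.1881] 0.001523596316310362
barmid [0.6593 0.0081 0.1845] 0.0007272523065121406
pinL [ 0.6685 -0.0897  0.1731] 0.0008269008975867784
pinR [ 0.6678 -0.1195  0.1729] 0.000723443553887483
pinmid [ 0.6679 -0.1053  0.1739] 0.0007416261345452721
hub [ 0.5915 -0.0869  0.0982] 0.0018018206465369251
plate top [0.4298 0.1094 0.008 ]
plate top [ 0.4224 -0.1212  0.008 ]
plate top [ 0.6762 -0.1279  0.008 ]
plate side [0.4215 0.1062 0.008 ]
plate side [ 0.426  -0.1306  0.008 ]
plate side [ 0.6774 -0.1363  0.008 ]
knobs [0.5475 0.0658 0.03  ] [ 0.5449 -0.0447  0.03  ] [0.5481 0.0727 0.03  ] [ 0.5462 -0.0388  0.03  ]
short (array([0.4715, 0.0367, 0.0144]), np.float64(0.0006725302658391438)) long (array([ 0.4605, -0.0759,  0.0138]), np.float64(0.00016467934253837642))
trayL (array([0.4558, 0.2773, 0.012 ]), np.float64(0.0002496704995880596)) trayS (array([ 0.4975, -0.3641,  0.0107]), np.float64(0.0010345206579603613))
ltray top [array([0.5028, 0.3884]), array([0.5029, 0.253 ]), array([0.401 , 0.2485]), array([0.4032, 0.3835])]
stray top [array([ 0.56  , -0.2571]), array([ 0.5382, -0.3939]), array([ 0.4441, -0.3775]), array([ 0.4633, -0.2444])]
```

Emit:
{"api": "servo_tool", "payload": {"moves": [[30.15, -48.65, -11, -2.505], [30.15, -48.65, -11, -2.505], [30.15, -48.65, -11, -2.505], [30.15, -48.65, -11, -2.505], [30.15, -48.65, -11, -2.505], [30.15, -48.65, -11, -2.505], [30.15, -48.65, -11, -2.505], [30.15, -48.65, -11, -2.505], [30.15, -48.65, -11, -2.505], [30.15, -48.65, -11, -2.505], [30.15, -48.65, -11, -2.505], [30.15, -48.65, -11, -2.505], [30.15, -48.65, -11, -2.505], [30.15, -48.65, -11, -2.505], [30.15, -48.65, -11, -2.505], [30.15, -48.65, -11, -2.505], [30.15, -48.65, -11, -2.505], [30.15, -48.65, -11, -2.505], [30.15, -48.65, -11, -2.505], [30.15, -48.65, -11, -2.505]], "claw": 0.5, "force": 30}}

```text
time: 1.77
ee_pos: [0.471, 0.0365, 0.1209]
tcp_rot: [-180.0, 0.0, 18.4]
wrist_force: [0.4, 0.2, 0.7]
opening: 0.0425
grasp_force: 0.0
```

Emit:
{"api": "servo_tool", "payload": {"moves": [[0, 0, -4, 0], [0, 0, -8, 0], [0, 0, -10, 0], [0, 0, -11, 0], [0, 0, -11, 0], [0, 0, -11, 0]]}}

```text
time: 2.27
ee_pos: [0.4715, 0.0367, 0.012]
tcp_rot: [180.0, -0.0, 18.8]
wrist_force: [-0.5, 0.5, 0.9]
opening: 0.043
grasp_force: 0.0
```

Emit:
{"api": "servo_tool", "payload": {"moves": [[0, 0, 0, 0], [0, 0, 0, 0], [0, 0, 0, 0], [0, 0, 0, 0], [0, 0, 0, 0], [0, 0, 0, 0], [0, 0, 0, 0]], "claw": 1}}

```text
time: 2.85
ee_pos: [0.4725, 0.0367, 0.0131]
tcp_rot: [180.0, -0.2, 18.8]
wrist_force: [-0.5, -0.1, 6.4]
opening: 0.0143
grasp_force: 29.2
```

Emit:
{"api": "servo_tool", "payload": {"moves": [[0, 0, 4, 0], [0, 0, 8, 0], [0, -4, 11, -0.1], [0, -8, 11, -0.2], [0, -12, 11, -0.3], [0, -16, 11, -0.4], [0.5, -20, 11, -0.475], [1.5, -24, 11, -0.475], [2.5, -28, 11, -0.475], [3, -31, 11, -0.475], [3.5, -33.2, 11, -0.475], [3.5, -33.2, 8, -0.475], [3.5, -33.2, 5, -0.475], [3.5, -33.2, 5, -0.475], [3.5, -33.2, 5, -0.475]]}}

```text
time: 4.1
ee_pos: [0.5055, -0.2949, 0.0609]
tcp_rot: [-179.9, 0.1, -8.4]
wrist_force: [0.4, 0.0, 0.6]
opening: 0.014
grasp_force: 29.7
```

```bash
python3 - <<'E'
from h import *
o=get_obs();print(o['ee_pos'],o['tcp_rot'],o['opening'],o['grasp_force'],o['q'])
snap('top','t1');snap('side','s1')
a=cv2.imread('pics/t1_raw.png')[205:280,315:385];b=cv2.imread('pics/s1_raw.png')[255:330,190:260]
z=lambda i:cv2.resize(i,(400,429),interpolation=cv2.INTER_CUBIC)
cv2.imwrite('pics/c1.png',np.hstack([z(a),z(b)]))
E
```

```text
[ 0.50545967 -0.29494589  0.06090576] [-1.79945006e+02  1.34025644e-01 -8.43937631e+00] 0.014034384475310767 29.70320999622345 [-3.02650175e+01  1.00068354e+01 -3.21352502e+00  7.69245042e+01
  1.22384902e-03  1.58174422e+02]
```

View pics/c1.png

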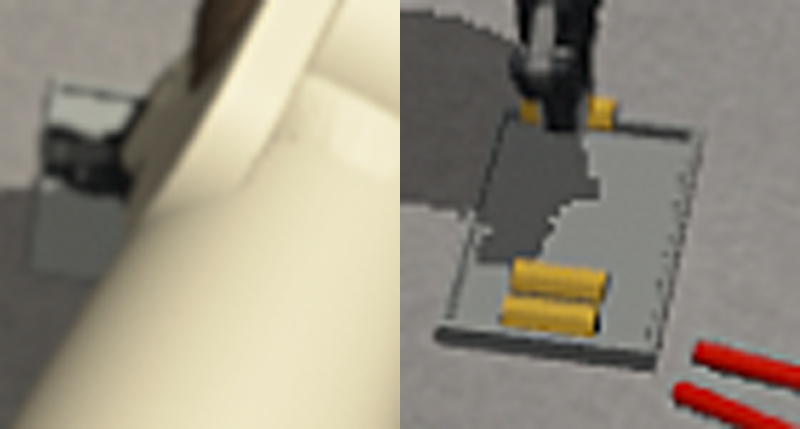

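Side crop: the short standoff sits in the fingers about 3 mm off-centre, over the free half of the short tray with the fixed pair at (555,295). It looks aligned, so I lower it.

Emit:
{"api": "servo_tool", "payload": {"moves": [[-0.2, 0, -2.5, 0], [-0.2, 0, -4.4, 0], [-0.2, 0, -4.9, 0], [-0.2, 0, -5.1, 0], [-0.2, 0, -5.1, 0], [-0.2, 0, -5.1, 0]]}}

```text
time: 4.7
ee_pos: [0.5052, -0.2958, 0.0123]
tcp_rot: [179.9, -0.1, -8.4]
wrist_force: [0.3, 0.1, -0.3]
opening: 0.014
grasp_force: 29.7
```

Emit:
{"api": "servo_tool", "payload": {"moves": [[0, 0, 0, 0], [0, 0, 0, 0], [0, 0, 0, 0], [0, 0, 0, 0]], "claw": 0.62}}

```text
time: 5.03
ee_pos: [0.5045, -0.2955, 0.0107]
tcp_rot: [180.0, -0.0, -8.4]
wrist_force: [-0.6, 0.8, -0.7]
opening: 0.0327
grasp_force: 0.0
```

Emit:
{"api": "servo_tool", "payload": {"moves": [[0, 0, 3, 0], [0, 0, 7, 0], [0, 0, 11, 0], [-1, 4, 11, 0.1], [-2, 8, 11, 0.2], [-3, 12, 11, 0.3], [-4, 16, 11, 0.32], [-4.45, 19, 11, 0.323], [-4.45, 21.75, 11, 0.323], [-4.45, 21.75, 11, 0.323], [-4.45, 21.75, 11, 0.323]], "claw": 0.5}}

```text
time: 5.95
ee_pos: [0.4598, -0.0768, 0.1207]
tcp_rot: [180.0, -0.0, 10.2]
wrist_force: [0.2, 0.0, 0.2]
opening: 0.0427
grasp_force: 0.0
```

Emit:
{"api": "servo_tool", "payload": {"moves": [[0, 0, -4, 0], [0, 0, -8, 0], [0, 0, -10, 0], [0, 0, -10.9, 0], [0, 0, -10.9, 0], [0, 0, -10.9, 0]]}}

```text
time: 6.45
ee_pos: [0.4602, -0.0785, 0.0122]
tcp_rot: [180.0, -0.0, 10.0]
wrist_force: [-0.1, -0.4, 0.1]
opening: 0.0425
grasp_force: 0.0
```

Emit:
{"api": "servo_tool", "payload": {"moves": [[0, 0, 0, 0], [0, 0, 0, 0], [0, 0, 0, 0], [0, 0, 0, 0], [0, 0, 0, 0], [0, 0, 0, 0], [0, 0, 0, 0]], "claw": 1}}

```text
time: 7.03
ee_pos: [0.461, -0.0782, 0.0132]
tcp_rot: [179.9, -0.2, 10.1]
wrist_force: [-0.8, -0.3, 6.3]
opening: 0.0146
grasp_force: 29.2
```

Emit:
{"api": "servo_tool", "payload": {"moves": [[0, 0, 4, 0], [0, 0, 8, 0.05], [0, 2, 11, 0.15], [0, 4, 11, 0.27], [0, 6, 11, 0.39], [0, 8, 11, 0.51], [0, 10, 11, 0.63], [0, 12, 11, 0.75], [0, 14, 11, 0.87], [0, 16, 11, 0.99], [0, 18, 11, 1.11], [0, 20, 11, 1.23], [0, 22, 11, 1.35], [0, 24, 11, 1.47], [0, 27, 11, 1.59], [-0.3, 30, 11, 1.71], [-0.7, 33, 11, 1.83], [-0.7, 36, 11, 1.95], [-0.7, 39, 11, 2.07], [-0.7, 42.2, 11, 2.19]]}}

```text
time: 8.7
ee_pos: [0.4527, 0.3457, 0.1223]
tcp_rot: [179.9, 0.0, 135.9]
wrist_force: [0.7, -0.1, -0.2]
opening: 0.0142
grasp_force: 29.8
```

Emit:
{"api": "servo_tool", "payload": {"moves": [[0, 0, 0, 0.12], [0, 0, 0, 0.24], [0, 0, -2, 0.36], [0, 0, -4, 0.48], [0, 0, -6, 0.6], [0, 0, -6, 0.72], [0, 0, -6, 0.808], [0, 0, -6, 0.808], [0, 0, -6, 0.808], [0, 0, -6, 0.808]]}}

```text
time: 9.53
ee_pos: [0.4531, 0.3444, 0.062]
tcp_rot: [180.0, 0.1, -178.3]
wrist_force: [0.6, 0.5, -0.5]
opening: 0.0145
grasp_force: 29.9
```

```bash
python3 - <<'E'
from h import *
snap('top','t2');snap('side','s2')
def z(i,w): return cv2.resize(i,(w,560),interpolation=cv2.INTER_CUBIC)
a=cv2.imread('pics/s2_raw.png')[140:195,175:235];b=cv2.imread('pics/t2_raw.png')[215:265,315:375]
cv2.imwrite('pics/c2.png',np.hstack([z(a,400),z(b,400)]))
E
```

```text
(no output)
```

View pics/c2.png

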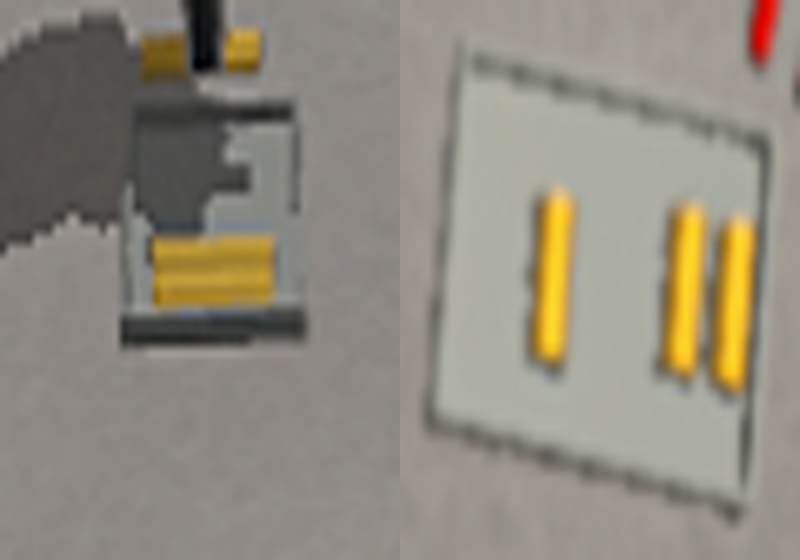

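The short standoff lies in its tray parallel to the fixed pair (right panel, (553,275)). The long one (left panel, 140–260 px wide) is centred in the fingers, so I lower it.

Emit:
{"api": "servo_tool", "payload": {"moves": [[0, 0, -2.5, 0], [0, 0, -4.4, 0], [0, 0, -4.9, 0], [0, 0, -5.15, 0], [0, 0, -5.15, 0], [0, 0, -5.15, 0]]}}

```text
time: 10.13
ee_pos: [0.4533, 0.3445, 0.0109]
tcp_rot: [180.0, 0.1, -178.2]
wrist_force: [-0.6, -0.1, -0.2]
opening: 0.0141
grasp_force: 29.9
```

Emit:
{"api": "servo_tool", "payload": {"moves": [[0, 0, 0, 0], [0, 0, 0, 0], [0, 0, 0, 0], [0, 0, 0, 0]], "claw": 0.62}}

```text
time: 10.47
ee_pos: [0.453, 0.3443, 0.0102]
tcp_rot: [180.0, 0.0, -178.2]
wrist_force: [-0.4, -0.6, -0.9]
opening: 0.0324
grasp_force: 0.0
```

Emit:
{"api": "servo_tool", "payload": {"moves": [[0, 0, 3, 0], [0, 0, 7, 0], [0, 0, 11, 0], [0, 0, 15, 0], [0, 0, 19, 0], [0, 0, 23, 0], [0, 0, 26, 0], [0, 0, 26, 0]]}}

```text
time: 11.13
ee_pos: [0.4538, 0.3449, 0.2771]
tcp_rot: [179.7, 0.4, -178.2]
wrist_force: [1.5, -0.1, 0.3]
opening: 0.0327
grasp_force: 0.0
```

```bash
python3 - <<'E'
from h import *
o=get_obs();print(o['ee_pos'],o['tcp_rot'],o['q'])
E
```

```text
[0.45377404 0.34488628 0.27709196] [ 179.6834828     0.44875599 -178.15807362] [ 3.72372269e+01  8.56301125e+00  1.91672560e+01  1.00055100e+02
 -1.90357675e-03  3.53940518e+01]
```

Emit:
{"api": "servo_tool", "payload": {"moves": [[0, -4, 0, 0], [0, -8, 0, 0], [0, -12, 0, -0.058], [0, -16, 0, -0.058], [2, -20, 0, -0.058], [4, -24, 0, -0.058], [6, -28, 0, -0.058], [9, -31, 0, -0.058], [12, -34, 0, -0.058], [15, -37, 0, -0.058], [18, -40, 0, -0.058], [21, -43, 0, -0.058], [24.2, -45.2, 0, -0.058], [24.2, -45.2, 0, -0.058], [24.2, -45.2, -3, -0.058], [24.2, -45.2, -6, -0.058], [24.2, -45.2, -6, -0.058], [24.2, -45.2, -6, -0.058]], "claw": 1}}

```text
time: 12.63
ee_pos: [0.6937, -0.1077, 0.2082]
tcp_rot: [180.0, -0.2, 178.5]
wrist_force: [-0.1, -0.0, 0.3]
opening: 0.0003
grasp_force: 0.0
```

```bash
python3 - <<'E'
from h import *
o=get_obs();print(o['ee_pos'],o['tcp_rot'],o['q'],o['opening'])
snap('top','t3');snap('side','s3')
def z(i,w): return cv2.resize(i,(w,560),interpolation=cv2.INTER_CUBIC)
a=cv2.imread('pics/s3_raw.png')[110:250,200:300];b=cv2.imread('pics/t3_raw.png')[230:290,90:160]
cv2.imwrite('pics/c3.png',np.hstack([z(a,400),z(b,400)]))
E
```

```text
[ 0.69366973 -0.10770455  0.2081778 ] [179.96751606  -0.24682089 178.51904019] [-8.82598359e+00  2.75842696e+01  3.52662337e+01  9.79309125e+01
  6.62916245e-04 -7.34495525e+00] 0.00025937571313056697
```

View pics/c3.png

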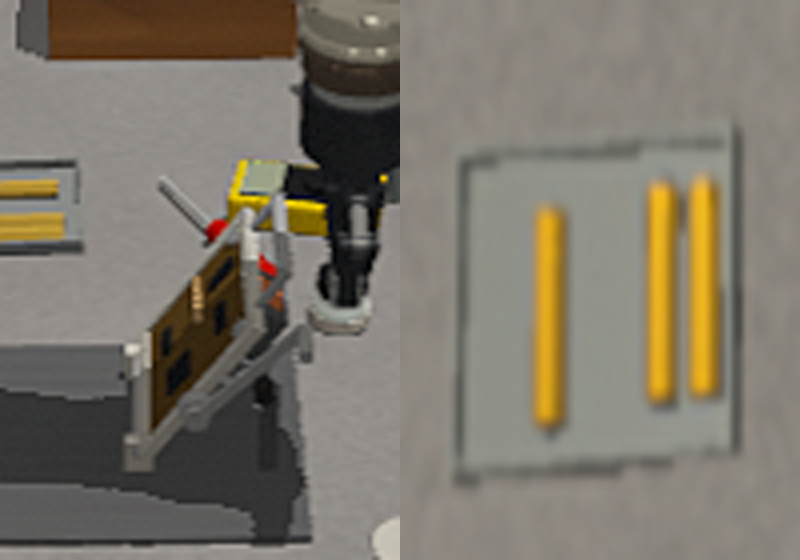

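The long standoff is laid beside and parallel to the fixed pair (right panel, (550,315)). On the left, the closed fingers hang behind the pin, which is at (305,340), so I descend behind it and push it over.

Emit:
{"api": "servo_tool", "payload": {"moves": [[0, 0, -2, 0], [0, 0, -4, 0], [0, 0, -5.5, 0], [0, 0, -5.5, 0], [0, 0, -5.5, 0]]}}

```text
time: 13.15
ee_pos: [0.6952, -0.1077, 0.1571]
tcp_rot: [-180.0, 0.1, 178.5]
wrist_force: [-0.0, -1.2, 0.7]
opening: -0.0004
grasp_force: 0.0
```

Emit:
{"api": "servo_tool", "payload": {"moves": [[-1, 0, 0, 0], [-2, 0, 0, 0], [-3, 0, 0.2, 0], [-3.8, 0, 0.5, 0], [-4.6, 0, 0.8, 0], [-5.4, 0, 1, 0], [-6.2, 0, 1.2, 0], [-7, 0, 1.4, 0], [-7.8, 0, 1.5, 0], [-8.6, 0, 1.5, 0], [-9.4, 0, 1.5, 0], [-10.2, 0, 1.5, 0], [-11, 0, 1.5, 0], [-11.8, 0, 1.5, 0], [-12.2, 0, 1.5, 0], [-12.2, 0, 1.5, 0]]}}

```text
time: 14.48
ee_pos: [0.572, -0.1079, 0.1701]
tcp_rot: [-180.0, 0.0, 178.5]
wrist_force: [-0.7, 0.1, 0.1]
opening: 0.0002
grasp_force: 0.0
```

```bash
python3 - <<'E'
from h import *
snap('top','t4');snap('side','s4')
def z(i,w): return cv2.resize(i,(w,560),interpolation=cv2.INTER_CUBIC)
a=cv2.imread('pics/s4_raw.png')[110:250,190:290];b=cv2.imread('pics/t4_raw.png')[160:280,190:290]
cv2.imwrite('pics/c4.png',np.hstack([z(a,400),z(b,400)]))
E
```

```text
(no output)
```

View pics/c4.png

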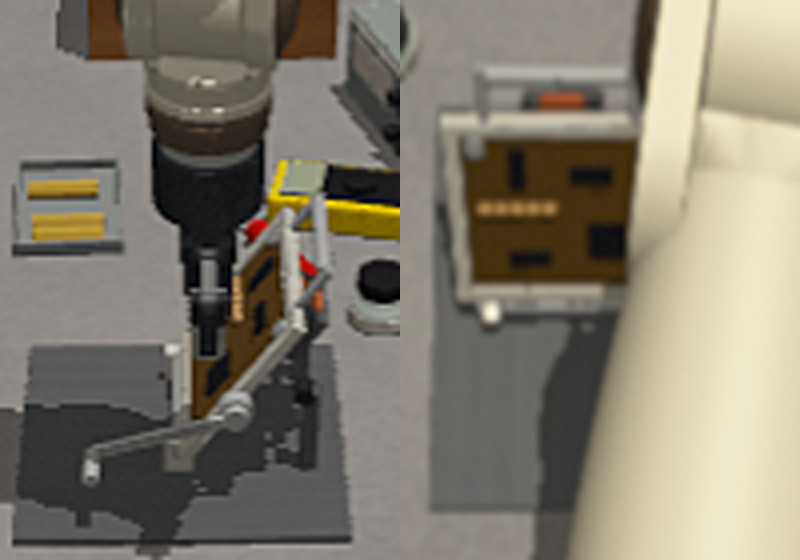

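Emit:
{"api": "servo_tool", "payload": {"moves": [[0, 0, 3, 0], [0, 0, 6, -0.1], [0, 0, 9, -0.22], [0, 0, 10, -0.34], [0, 2, 10, -0.46], [2, 4, 10, -0.58], [4, 6, 10, -0.7], [6, 8, 10, -0.82], [8.5, 10, 10, -0.94], [8.5, 11.5, 10, -1.06], [8.5, 11.5, 10, -1.18], [8.5, 11.5, 10, -1.3], [8.5, 11.5, 10, -1.42], [8.5, 11.5, 10, -1.54], [8.5, 11.5, 10, -1.571], [8.5, 11.5, 8, -1.571], [8.5, 11.5, 6, -1.571], [8.5, 11.5, 6, -1.571], [8.5, 11.5, 6, -1.571]], "claw": 0.55}}

```text
time: 16.17
ee_pos: [0.6574, 0.0072, 0.2288]
tcp_rot: [-179.9, 0.0, 88.5]
wrist_force: [0.1, 0.2, 0.8]
opening: 0.038
grasp_force: 0.0
```

```bash
python3 - <<'E'
from h import *
o=get_obs();print(o['ee_pos'],o['tcp_rot'],o['q'],o['opening'])
print('exp pin',proj('side',(.483,-.110,.056)),proj('top',(.483,-.110,.056)))
snap('top','t5');snap('side','s5')
def z(i,w): return cv2.resize(i,(w,560),interpolation=cv2.INTER_CUBIC)
a=cv2.imread('pics/s5_raw.png')[120:240,200:300];b=cv2.imread('pics/t5_raw.png')[160:280,190:290]
cv2.imwrite('pics/c5.png',np.hstack([z(a,400),z(b,400)]))
E
```

```text
[0.65741486 0.00720897 0.2288294 ] [-1.79860659e+02  3.46991340e-03  8.85127218e+01] [6.27533586e-01 2.08092089e+01 2.85255583e+01 9.78557232e+01
 1.67441083e-03 9.21148139e+01] 0.03796061102399151
exp pin [211.40135106 228.93574256] [274.1633121  246.60534236]
```

View pics/c5.png

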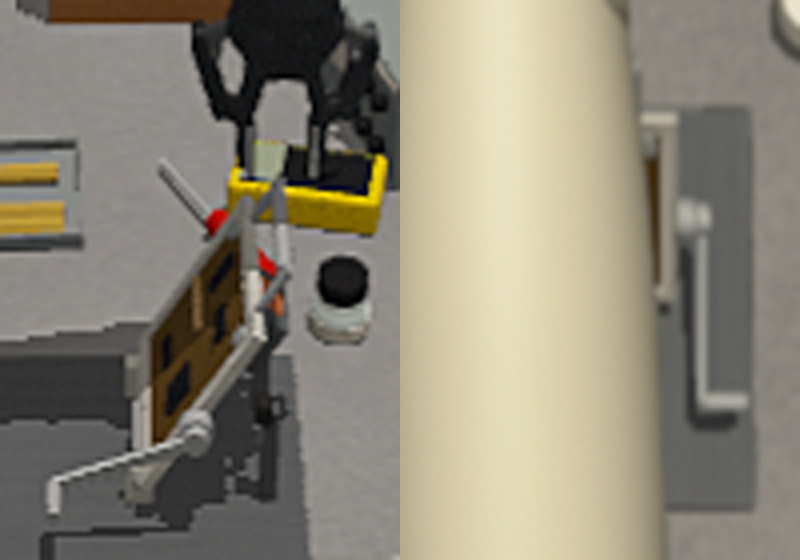

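The kickstand pin sits at side px (213,226) and top px (272.5,246). Predictions for fully down were (211,229) and (274,247), so it is at its stop. The fingers straddle the bar, so I grip it.

Emit:
{"api": "servo_tool", "payload": {"moves": [[0, 0, -2, 0], [0, 0, -4, 0], [0, 0, -5.2, 0], [0, 0, -5.8, 0], [0, 0, -5.8, 0], [0, 0, -5.8, 0]]}}

```text
time: 16.77
ee_pos: [0.6582, 0.0072, 0.1731]
tcp_rot: [179.9, -0.0, 88.5]
wrist_force: [0.8, -0.4, -1.3]
opening: 0.0387
grasp_force: 0.0
```

Emit:
{"api": "servo_tool", "payload": {"moves": [[0, 0, 0, 0], [0, 0, 0, 0], [0, 0, 0, 0], [0, 0, 0, 0], [0, 0, 0, 0], [0, 0, 0, 0], [0, 0, 0, 0], [0, 0, 0, 0]], "claw": 1, "force": 50}}

```text
time: 17.43
ee_pos: [0.6591, 0.0071, 0.1732]
tcp_rot: [179.8, -0.0, 88.5]
wrist_force: [6.2, -1.8, 3.0]
opening: 0.01
grasp_force: 48.7
```

Emit:
{"api": "servo_tool", "payload": {"moves": [[-0.4, 0.01, 0.27, 0], [-0.8, 0.02, 0.52, 0], [-1.2, 0.03, 0.76, 0], [-1.62, 0.04, 0.99, 0], [-2.03, 0.05, 1.22, 0], [-2.46, 0.07, 1.43, 0], [-2.9, 0.08, 1.63, 0], [-3.33, 0.09, 1.82, 0], [-3.77, 0.1, 2.0, 0], [-4.21, 0.11, 2.17, 0], [-4.66, 0.12, 2.32, 0], [-5.11, 0.14, 2.47, 0], [-5.11, 0.14, 2.47, 0], [-5.11, 0.14, 2.47, 0]]}}

```text
time: 18.6
ee_pos: [0.6071, 0.0081, 0.1977]
tcp_rot: [179.9, 0.0, 88.5]
wrist_force: [4.1, -3.1, 6.5]
opening: 0.0099
grasp_force: 49.9
```

Emit:
{"api": "servo_tool", "payload": {"moves": [[-0.46, 0.01, 0.13, 0], [-0.92, 0.02, 0.26, 0], [-1.38, 0.03, 0.37, 0], [-1.84, 0.05, 0.47, 0], [-2.31, 0.06, 0.56, 0], [-2.78, 0.07, 0.64, 0], [-3.25, 0.09, 0.7, 0], [-3.72, 0.1, 0.76, 0], [-4.2, 0.11, 0.8, 0], [-4.67, 0.12, 0.83, 0], [-5.15, 0.14, 0.85, 0], [-5.62, 0.15, 0.85, 0], [-5.62, 0.15, 0.85, 0], [-5.62, 0.15, 0.85, 0]]}}

```text
time: 19.77
ee_pos: [0.5501, 0.0093, 0.2057]
tcp_rot: [180.0, 0.1, 88.5]
wrist_force: [-0.6, -5.9, 6.1]
opening: 0.0105
grasp_force: 49.8
```

```bash
python3 - <<'E'
from h import *
o=get_obs();print(o['ee_pos'],o['tcp_rot'],o['wrist_force'],o['opening'])
snap('top','t6');snap('side','s6')
O=np.array([.551,.0065,0]);c,s=np.cos(-.027),np.sin(-.027);R=np.array([[c,-s,0],[s,c,0],[0,0,1]])
for nm,(y,r) in dict(topR=(-.078,.157),barR=(-.046,.19),hub=(-.102,.075)).items():
  for th in(.1,0,-.03): print(nm,th,proj('side',O+R@np.array([r*np.sin(th),y,.03+r*np.cos(th)])))
crop('s6',170,140,100,75,8,'s6c.png')
E
```

```text
[0.55008329 0.00931011 0.20565158] [1.79985268e+02 8.37834903e-02 8.84814219e+01] [-0.62005283 -5.93071692  6.07708002] 0.010512880270947048
topR 0.1 [238.63330302 185.16761359]
topR 0 [233.10350174 184.95917849]
topR -0.03 [231.44245405 184.98300112]
barR 0.1 [239.76111255 169.20554826]
barR 0 [233.09829301 168.94382915]
barR -0.03 [231.09666925 168.97216877]
hub 0.1 [235.91161605 212.6376227 ]
hub 0 [233.32862117 212.54730423]
hub -0.03 [232.55294183 212.55868059]
```

View pics/s6c.png

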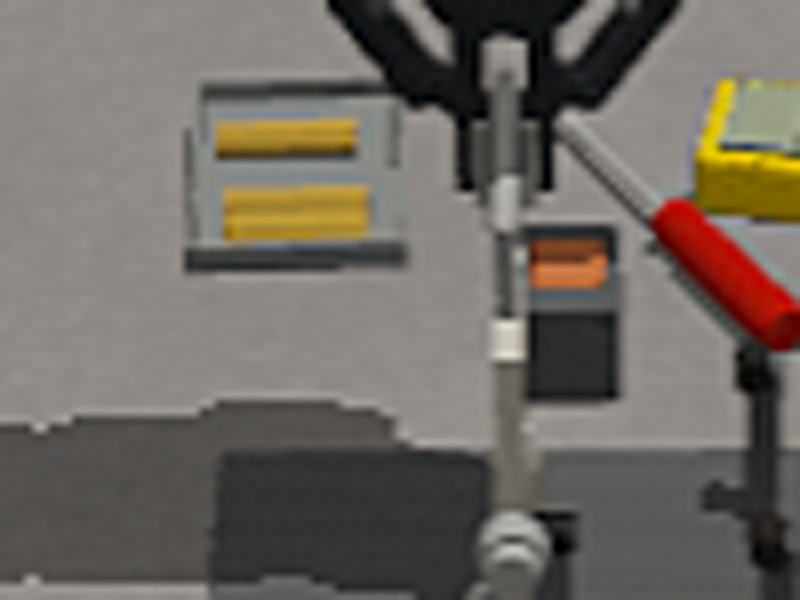

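The frame is upright: its top edge is at side px (233.5,184) against 233.1 predicted for lean 0. The bar is firmly in the fingers and both standoffs lie in their trays.

```bash
python3 -c "
from workcell import *
print(job_done())"
```

```text
the job is handed in; nothing more can be done
None
```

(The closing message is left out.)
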